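# Back the ratchet clamp off one notch

## Robot

A 7-joint arm with a two-finger parallel gripper is mounted at the origin on the work surface. World frame = base frame: x ahead of the robot, y to its left, z up, the work surface at z = 0. Lengths are in m, angles in rad, forces in N, time in s.
With the tool pointing down it reaches from about 0.4 to 0.85 m from the base axis. Payload 10.4 kg.
Tool frame: the origin (TCP) lies between the finger pads; the fingertips stand 19 mm ahead of it and the grasp point (between the pads) is the TCP; x points along the fingers, y is the direction in which the jaws open and shut, and the axes are right-handed (so a half turn about x gives the same grasp; the last joint's range is limited). The gripper opens to 87 mm and grips with 3 to 60 N. Pads are 19 mm wide; open, the fingers measure 117 mm over their backs; the gripper's body (75 mm by 190 mm) begins 51 mm behind the grasp point.
Start: joints at [1.184, 0.332, -0.065, 1.46, 0.022, 1.35, -0.088], TCP at [0.222, -0.584, 0.242] pointing down, gripper open.
Joint ranges: [-2.6, 2.6], [-0.5, 2.12], [-1.47, 1.34], [0.16, 2.42], [-1.27, 4.41], [0.06, 2.06], [-2.6, 2.6]. Speed limits (rad/s): [2.22, 2.22, 2.79, 2.79, 3.14, 3.14, 3.14].

## Interface

Orientations are given as a unit quaternion [x, y, z, w].
In Python, from bench import r gives the robot as it stands.
- The arm moves only by the tool drive_tool, never from a script. Its argument "motion" is a list of rows, each a list of 4 numbers: the shift along the tool's x, y, z in cm, then the turn about the tool's x in units of 5 degrees (1.0 is 5 degrees). In form: [[tx, ty, tz, twist], ...]. A call has 1 to 20 rows; each row is the pose to reach, as a shift and turn from the pose commanded when the call began, along the tool's axes at that moment; what a row does not reach only later rows make up. A row lasts 1/12 s, in which the tool goes at most 41.7 mm and 7.16 degrees, less where a joint would pass 70% of its speed; a pose out of reach is approached as far as the arm can. A call with a gripper value outside its range is refused whole. "grip" is the closure in counts, from 0 (fully open) to 255 (shut), set as the call begins (left out, the last holds). The fingers move at their own pace and stop on an object; "force" is the grip in N (left out, the last holds). Time passes only in rows, so rows that repeat a pose let the fingers close. It gives the time, the measured TCP pose, the force and the opening at its end, in the units of the state.
- r.read_state(): the state, without advancing time (a new reading comes with each control period).
- r.camera(name): name is "scene" or "top" or "wrist"; returns the picture (480x640x3 uint8, red, green, blue); there is no depth.
- r.calibration(name): a dict with "fx", "fy", "cx", "cy" (pixels), "dist" ([k1, k2, p1, p2, k3] as OpenCV has them; the pictures are not rectified), "xyz" and "orientation" of the camera in the world. Camera axes: x right, y up, looking along -z (the intrinsics and any distortion apply to the point x, -y, -z); pixel columns grow to the right and rows downward; lengths in m; the calibration is good to about 2 mm. A picture is of the moment at which its call begins: read the wrist's pose just before it. calibration takes no time and is no camera call; for the wrist camera it gives the pose at the moment of the call.
- r.close_job(): hands the job in, once; it reports no verdict.
The state is a dict: "time": time; "joint_positions": joint angles; "joint_vel": joint speeds; "joint_torque": joint torques, N m; "ee_pos": TCP position; "eef_rot": TCP orientation; "ft_force": force on the tool from outside, world axes, zero at the start; "torque": the same for the moment, N m; "width": finger opening in m.
Only numpy, scipy, OpenCV 4.12 (cv2) and the standard library are available. Lean on these libraries where they do the work, as an engineer would, in place of code of your own. Each camera call takes 0.05 s, during which the arm holds its last target.

## Task

The clamped boards must be eased by one notch of the ratchet clamp: with a fingertip, push the pawl's lip back so that the pawl lifts well clear of the toothed wheel and stays up, then push the wheel one notch backward by a spoke (its top going towards the pawl's pivot), then push the pawl down again until it is fully seated in the next gap. Only touch and push, do not let the wheel run back two notches, take the hand away at the end, and leave the bottle, jar, tools and wood pieces around the clamp where they are.

Things in the scene. Friction and masses are not known exactly. Their poses are not given: they have to be found in the camera images.
- clamp: ratchet clamp bolted to the bench: dark steel base plate 140 (x) by 330 (y) by 12 mm. Origin on the bench top under the axle, z up; x runs along the axle from the spoked star (x = -40 mm) to the toothed wheel (x = +35 mm); y points from the axle to the pawl's post. All offsets below are in this frame. A grey bearing block and a rack bar stay below 140 mm high, between x = -21 and 13 mm
- jaw_top (a point): top of the sliding jaw plate (x = 0, y = -112 mm, 134 mm high; 34 by 14 mm), which presses two beech boards along x (y = -191 to -119 mm, 57 mm high, 260 mm long) against an end stop 87 mm high at y = -198 mm. Turning the wheel back draws the jaw off the boards by 7 mm a notch
- axle (a point): point on the wheel's level axle in the plane of the spoked star: x = -40, y = 0 mm, 112 mm above the bench
- spoke (a point): centre of the black ball (22 mm) on the spoke that is on top at the start; moves with the wheel. The star has 6 steel spokes 14 mm thick, every 60 degrees, balls 95 mm from the axle. At wheel = 0 it leans 15 degrees off vertical to -y (away from the pawl); a notch later 15 degrees to +y: a level push of about 45 mm to +y. About 2 N at the ball; the wheel stays where left
- wheel (a joint): angle of the wheel, rad, growing BACKWARD (top moves to +y, towards the pawl's pivot). 12 saw teeth: a notch is 0.524. Toothed wheel 110 mm across, x = 27 to 43 mm, turns with the star. Starts at 0 to 0.05; stops forward near 0; the seated pawl blocks it backward after 0.08 of play. Standing at 0.42 to 0.58 it lets the pawl fully into the next gap; 0.48 is a good aim
- pivot (a point): pivot of the pawl, parallel to the axle: x = 35, y = 78 mm, 172 mm above the bench. It sits on a grey post (x = 10 to 22, y = 63 to 93 mm, 188 mm high) on the star's side of the pawl
- lip (a point): top end of the pawl's lip, moves with the pawl. Seated, the dark steel pawl lies level: arm 16 mm wide, 12 thick, from the pivot 66 mm to -y, a nose at its end pointing down into the teeth, and there an upright lip 20 mm wide (x), 8 thick, rising to this point 74 mm to -y of the pivot, 236 mm above the bench. Lip free on both sides; tooth tips below it reach 167 mm high
- pawl (a joint): angle of the pawl, rad: 0 = level, fully seated (the start); grows as the nose swings up and the lip swings over to +y, to a stop at 1.7. Stiff pivot: about 3 N at the lip, and it stays at whatever angle it is left. Above 0.3 the teeth pass freely; well clear is above 0.4. A nose that lands on a tooth tip can stop near 0.2
- glue: bystander: white glue bottle, 52 mm across, 140 mm high, standing; origin under its centre
- jar: bystander: glass jar, 60 mm across, 80 mm high, standing; origin under its centre
- chisel: bystander: wood chisel lying flat, about 250 mm long along its x, 28 mm high; origin under its middle
- square: bystander: try square lying flat, wooden stock 90 by 20 by 16 mm along x, steel blade 130 mm along y; origin under the stock's centre
- hammer: bystander: hammer lying flat, 260 mm along its x, 26 mm high; origin under its middle
- offcut: bystander: beech offcut 85 by 45 by 30 mm lying on top of the clamped boards; origin under its centre
- wedge: bystander: beech stick 100 by 30 by 22 mm lying on the bench; origin under its centre

How it is judged:
On the way, in this order (a step that is already met when the one before it is completed fails the run):
1. the pawl is lifted clear of the teeth (above 0.4 rad) before the wheel is turned (value of joint pawl above 0.4 rad and value of joint wheel below 0.3 rad), for 0.2 s.
2. with the pawl up, the wheel is pushed back one notch (value of joint pawl above 0.25 rad and value of joint wheel between 0.36 and 0.68 rad), for 0.2 s.
At the end, for the whole second after the job is handed in: the pawl is fully down in the gap (joint below 0.06 rad), the wheel stands one notch (0.524 rad) back, between 0.36 and 0.66, and is at rest (value of joint pawl below 0.06 rad and value of joint wheel between 0.36 and 0.66 rad and not (velocity of joint wheel above 0.05 rad/s or velocity of joint wheel below -0.05 rad/s)); the robot touches nothing.
It fails at once if the wheel runs back about two notches (1.0 rad) (value of joint wheel above 1 rad).
It fails at once if a bystander is lifted, carried or pushed more than 30 mm (distance of any of glue, jar, chisel, square, hammer, offcut, wedge from where it was at the start of the episode above 0.03 m).
It fails at once if a standing bottle or jar is tipped (angle between any of glue, jar's own z axis and vertical above 0.5 rad).
It also fails if it takes over 58 s, if anything falls off the work surface, if the arm or the gripper's body presses on something with over 40 N, if the wrist force passes 120 N, or if a joint passes its speed limit or range.

## Working session

There is one attempt and no reset: what is moved stays moved. The work goes in short steps, Python scripts to look and compute and a tool call to move; the robot and the scene stay as the last step left them, time stands still between calls to the robot, and variables do not carry over. Pictures are saved under pics/ and viewed, and the job is handed in when it is done.

Besides the shell and the picture viewer there is one more tool, called after "Request:" as a command line: name --pt "numbers of a row" for each row, then --argument value for the rest. drive_tool: Moves the arm, as the interface text tells. Its arguments: {"type":"object","properties":{"motion":{"type":"array","items":{"type":"array","items":{"type":"number"}}},"grip":{"type":"number"},"force":{"type":"number"}},"required":["motion"]}

```bash
ls; mkdir -p pics
python3 - <<'E'
from bench import r
import cv2
s=r.read_state();print(s)
for n in ["scene","top","wrist"]:
    c=r.calibration(n);print(n,c)
    cv2.imwrite(f"pics/{n}0.png",r.camera(n)[:,:,::-1])
E
```

```text
pics
{'time': 0.0, 'joint_positions': array([ 1.18438894,  0.33292138, -0.064678  ,  1.4609509 ,  0.021582  ,
        1.34991612, -0.08851251]), 'joint_vel': array([-0.00033693, -0.00020464, -0.00046962,  0.0001212 , -0.0013623 ,
       -0.00061024, -0.00117114]), 'joint_torque': array([-5.91456119e-04, -6.23258829e+01,  2.43764883e-02, -3.89884865e+01,
       -6.13079709e-02,  3.98728601e-02,  1.42992212e-04]), 'ee_pos': array([ 0.22225253, -0.58375001,  0.24071838]), 'eef_rot': array([-0.69532456, -0.12842931,  0.69555769, -0.12739376]), 'ft_force': array([-0.46017507,  0.29672256, -0.10164083]), 'torque': array([ 0.00181109,  0.01782962, -0.00134698]), 'width': 0.08697636139530783}
scene {'fx': 589.4669379173628, 'fy': 589.4669379173628, 'cx': 322.0614001960529, 'cy': 249.70396325452762, 'dist': array([0.06565398, 0.        , 0.        , 0.        , 0.        ]), 'xyz': array([ 1.07579968, -0.35262795,  1.11191368]), 'orientation': array([0.26846996, 0.14039147, 0.42714166, 0.8519179 ])}
top {'fx': 510.84849858811225, 'fy': 510.84849858811225, 'cx': 325.1260578910603, 'cy': 237.79186252381587, 'dist': array([-0.10287473,  0.        ,  0.        ,  0.        ,  0.        ]), 'xyz': array([0.47616753, 0.02397024, 1.22565762]), 'orientation': array([-0.02248813,  0.02893139,  0.71150142, -0.70172858])}
wrist {'fx': 373.6425650648533, 'fy': 373.6425650648533, 'cx': 322.74064080329913, 'cy': 235.77867173401864, 'dist': array([-0.05980774,  0.        ,  0.        ,  0.        ,  0.        ]), 'xyz': array([ 0.28617303, -0.55921109,  0.38341436]), 'orientation': array([-0.10365595,  0.07175301, -0.56322096,  0.81663278])}
```

View pics/scene0.png

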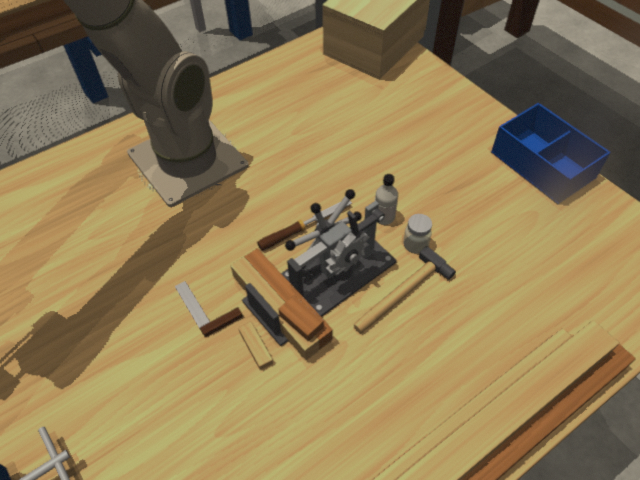

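View pics/top0.png

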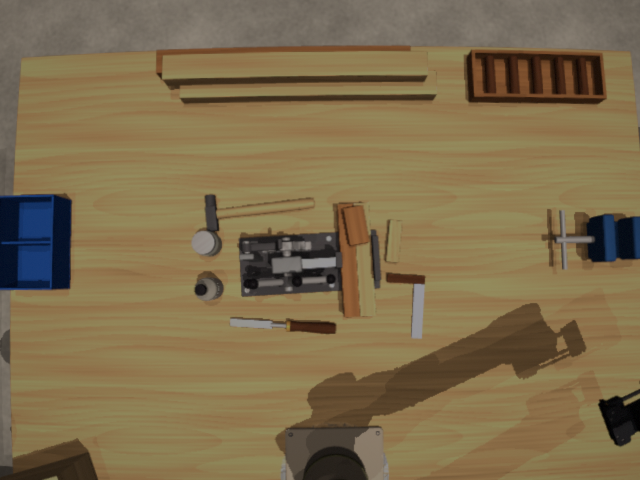

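View pics/wrist0.png

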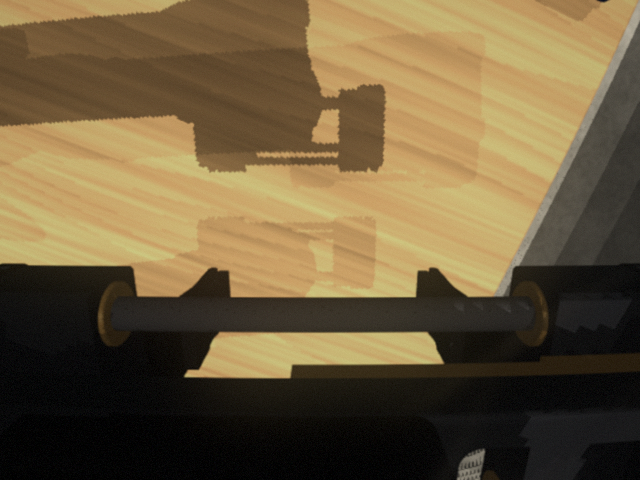

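The scene view shows the clamp in the middle with the star on the robot's side. In the top view the base plate spans about cols 240–340 and rows 233–297, and the boards are at cols 340–375 (world −y). The wrist view shows only bare bench. I'll enlarge the clamp next.

Run:
```python
import cv2
a=cv2.imread("pics/top0.png")[190:350,180:430]
cv2.imwrite("pics/topc.png",cv2.resize(a,(800,512),interpolation=cv2.INTER_CUBIC))
a=cv2.imread("pics/scene0.png")[160:360,220:470]
cv2.imwrite("pics/scenec.png",cv2.resize(a,(750,600),interpolation=cv2.INTER_CUBIC))
```

```text
(no output)
```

View pics/topc.png

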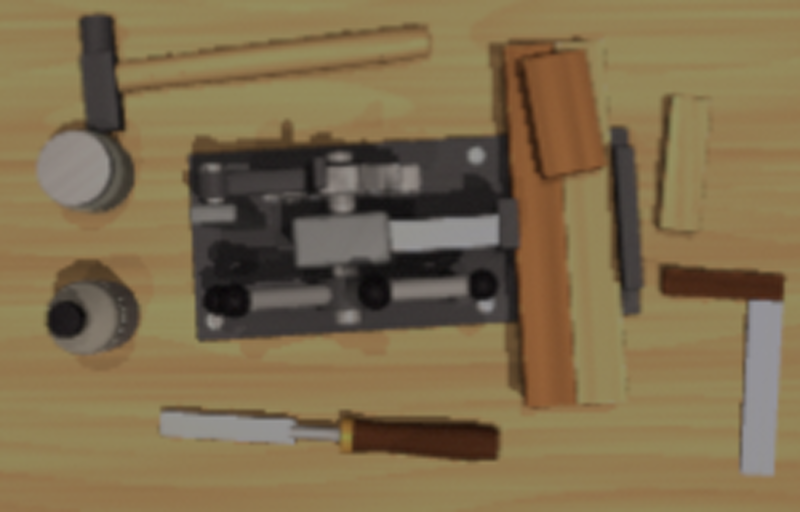

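View pics/scenec.png

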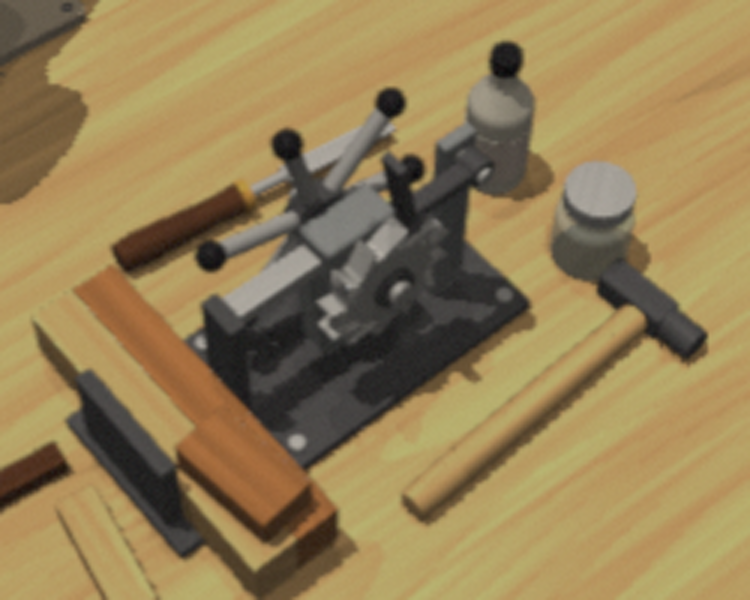

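```bash
cat > h.py <<'E'
import numpy as np, cv2, json
from scipy.spatial.transform import Rotation as R
from bench import r
def ray(n,px,c=None):
    c=c or r.calibration(n)
    K=np.array([[c['fx'],0,c['cx']],[0,c['fy'],c['cy']],[0,0,1]])
    u=cv2.undistortPoints(np.array([[px]],float),K,c['dist'])[0,0]
    d=R.from_quat(c['orientation']).apply([u[0],-u[1],-1]); return c['xyz'],d/np.linalg.norm(d)
def plane(n,px,z):
    o,d=ray(n,px); return o+d*(z-o[2])/d[2]
def tri(rs):
    A=sum(np.eye(3)-np.outer(d,d) for o,d in rs); b=sum((np.eye(3)-np.outer(d,d))@o for o,d in rs)
    p=np.linalg.solve(A,b); return p,[np.linalg.norm(np.cross(p-o,d))*1e3 for o,d in rs]
def proj(n,P,c=None):
    c=c or r.calibration(n)
    q=R.from_quat(c['orientation']).inv().apply(np.array(P)-c['xyz'])
    K=np.array([[c['fx'],0,c['cx']],[0,c['fy'],c['cy']],[0,0,1]])
    return cv2.projectPoints(np.array([[q[0],-q[1],-q[2]]]),np.zeros(3),np.zeros(3),K,c['dist'])[0][0,0]
E
python3 - <<'E'
from h import *
np.set_printoptions(precision=4,suppress=True)
T=lambda u,v:(180+(u+.5)/3.2-.5,190+(v+.5)/3.2-.5)
S=lambda u,v:(220+(u+.5)/3-.5,160+(v+.5)/3-.5)
P={}
for k,(t,s) in dict(ball_top=((374,292),(287,143)),ball_lo=((483,284),(210,256)),ball_45=((236,300),(390,102)),lip=((318,175),(397,158))).items():
    print(k,tri([ray('top',T(*t)),ray('scene',S(*s))]))
for p in [(192,152),(198,340),(508,134)]: print(plane('top',T(*p),.012))
print('scene corner',plane('scene',S(528,305),.012))
# fit line directions from base left edge
E
```

```text
ball_top (array([0.4652, 0.0724, 0.2061]), [np.float64(0.11593385384168266), np.float64(0.11593385384171123)])
ball_lo (array([0.4688, 0.0033, 0.1399]), [np.float64(0.24217473226063252), np.float64(0.24217473226062775)])
ball_45 (array([0.4612, 0.1622, 0.1807]), [np.float64(0.6460341247890018), np.float64(0.646034124788908)])
lip (array([0.5374, 0.1051, 0.237 ]), [np.float64(1.369375735549154), np.float64(1.3693757355491605)])
[0.5688 0.2162 0.012 ]
[0.4292 0.2122 0.012 ]
[ 0.5791 -0.0196  0.012 ]
scene corner [0.5698 0.2152 0.012 ]
```

Run:
```python
from h import *
np.set_printoptions(precision=4,suppress=True)
L=np.array([[-40,-24.6],[-40,-91.8],[-40,67.2],[35,4]])/1e3
W=np.array([[.4652,.0724],[.4688,.0033],[.4612,.1622],[.5374,.1051]])
a=L-L.mean(0);b=W-W.mean(0)
yaw=np.arctan2((a[:,0]*b[:,1]-a[:,1]*b[:,0]).sum(),(a*b).sum())
M=np.array([[np.cos(yaw),-np.sin(yaw)],[np.sin(yaw),np.cos(yaw)]]);t=W.mean(0)-M@L.mean(0)
print(np.degrees(yaw),t,(L@M.T+t-W)*1e3)
s=r.read_state();m=R.from_quat(s['eef_rot']).as_matrix();print(m)
T=lambda p:((p[0]-180)*3.2,(p[1]-190)*3.2)
for n,p in dict(piv=(.035,.078),c1=(.07,.12)).items(): print(n,M@p+t)
w=lambda p,z:np.append(M@np.array(p)+t,z)
print(T(proj('top',w((.035,.078),.178))),T(proj('top',w((0,-.112),.134))))
# bystanders
U=lambda u,v:(180+u/3.2,190+v/3.2)
print('glue',plane('top',U(66,319),.14),'jar',plane('top',U(75,168),.08),'offcut',plane('top',U(562,114),.087))
```

```text
3.1661824968025125 [0.5037 0.0982] [[-0.0368 -0.9653]
 [ 0.0748  1.0373]
 [-1.1071  0.8946]
 [ 1.0691 -0.9665]]
[[-0.0004  0.3559 -0.9345]
 [ 0.001  -0.9345 -0.3559]
 [-1.     -0.0011  0.0001]]
piv [0.5344 0.178 ]
c1 [0.567  0.2219]
(np.float64(209.3521156626628), np.float64(184.4032496011827)) (np.float64(505.904998509094), np.float64(220.64118012670826))
glue [0.4482 0.2798 0.14  ] jar [0.5526 0.2876 0.08  ] offcut [ 0.5855 -0.0557  0.087 ]
```

```bash
cat >> h.py <<'E'
yaw=np.radians(2.9)
M=np.array([[np.cos(yaw),-np.sin(yaw)],[np.sin(yaw),np.cos(yaw)]])
Lc=np.array([[-40,-24.6],[-40,-91.8],[-40,67.2],[35,4]]).mean(0)/1e3
t0=np.array([[.4652,.0724],[.4688,.0033],[.4612,.1622],[.5374,.1051]]).mean(0)-M@Lc
def w(x,y,z): return np.append(M@np.array([x,y])/1e3+t0,z/1e3)   # local mm -> world
def loc(P): return np.append(M.T@(np.array(P[:2])-t0),P[2])*1e3
def to(x,y,ztip):  # shift in cm in tool axes; ztip mm
    s=r.read_state(); m=R.from_quat(s['eef_rot'])
    return m.inv().apply(w(x,y,ztip+19)-s['ee_pos'])*100
def st():
    s=r.read_state(); m=R.from_quat(s['eef_rot']).as_matrix()
    print('t',round(s['time'],2),'loc',np.round(loc(s['ee_pos'])-[0,0,19],1),'F local',np.round(np.append(M.T@s['ft_force'][:2],s['ft_force'][2]),2),'w',s['width'],'tooly',np.round(np.degrees(np.arctan2(m[1,1],m[0,1])),2),'tilt',np.round(m[:,0],3))
E
python3 - <<'E'
from h import *
st();print(to(37,-35,280),to(37,-35,224))
E
```

```text
t 0.15 loc [-315.6 -666.8  222. ] F local [-0.18 -0.55 -0.21] w 0.08701041843840998 tooly -69.15 tilt [-0.     0.001 -1.   ]
[ -5.75472621 -49.24935917 -53.01569891] [ -0.15472937 -49.24342778 -53.01605099]
```

Request:
drive_tool --pt "-3 0 0 0" --pt "-5.8 -1 -1 -1" --pt "-5.8 -3 -3.2 -2" --pt "-5.8 -5.5 -6 -3" --pt "-5.8 -8 -8.6 -4" --pt "-5.8 -10.5 -11.3 -5" --pt "-5.8 -13 -14 -6" --pt "-5.8 -15.5 -16.7 -7" --pt "-5.8 -18 -19.4 -8" --pt "-5.8 -20.5 -22 -9" --pt "-5.8 -23 -24.8 -10" --pt "-5.8 -25.5 -27.5 -11" --pt "-5.8 -28 -30.1 -12" --pt "-5.8 -30.5 -32.8 -13" --pt "-5.8 -33 -35.5 -14" --pt "-5.8 -35.5 -38.2 -14.4" --pt "-5.8 -38 -40.9 -14.4" --pt "-5.8 -40.5 -43.6 -14.4" --pt "-5.8 -43 -46.3 -14.4" --pt "-5.8 -45 -48.5 -14.4" --grip 255 --force 20

```text
time: 1.82
ee_pos: [0.516, 0.0118, 0.2996]
eef_rot: [0.487, 0.513, -0.487, 0.513]
ft_force: [0.1, 0.6, 0.6]
width: 0.0003
```

Run:
```python
from h import *
st();print(to(37,-35,280),to(37,-35,224))
```

```text
t 1.82 loc [  7.9 -86.8 280.6] F local [0.1  0.61 0.64] w 0.0003092152155331714 tooly 2.92 tilt [ 0.  0. -1.]
[ 0.06106484  2.91696156 -5.17741988] [ 5.66106406  2.914768   -5.17546461]
```

Request:
drive_tool --pt "0 1.5 -2.5 0" --pt "0 2.9 -4.8 0" --pt "2 2.9 -4.8 0" --pt "4 2.9 -4.8 0" --pt "5.6 2.9 -4.8 0" --pt "5.6 2.9 -4.8 0"

```text
time: 2.32
ee_pos: [0.5406, 0.0581, 0.2402]
eef_rot: [0.486, 0.514, -0.489, 0.511]
ft_force: [-0.4, -0.6, -0.1]
width: 0.0006
```

Run:
```python
from h import *
st()
for n in ["scene","wrist","top"]:
    a=r.camera(n)
    cv2.imwrite(f"pics/{n}1.png",a[:,:,::-1])
a=cv2.imread("pics/scene1.png")[160:360,220:470]
cv2.imwrite("pics/scenec1.png",cv2.resize(a,(750,600),interpolation=cv2.INTER_CUBIC))
```

```text
t 2.32 loc [ 34.7 -41.9 221.2] F local [-0.45 -0.55 -0.14] w 0.000571470351402377 tooly 2.86 tilt [-0.005 -0.    -1.   ]
```

View pics/scenec1.png

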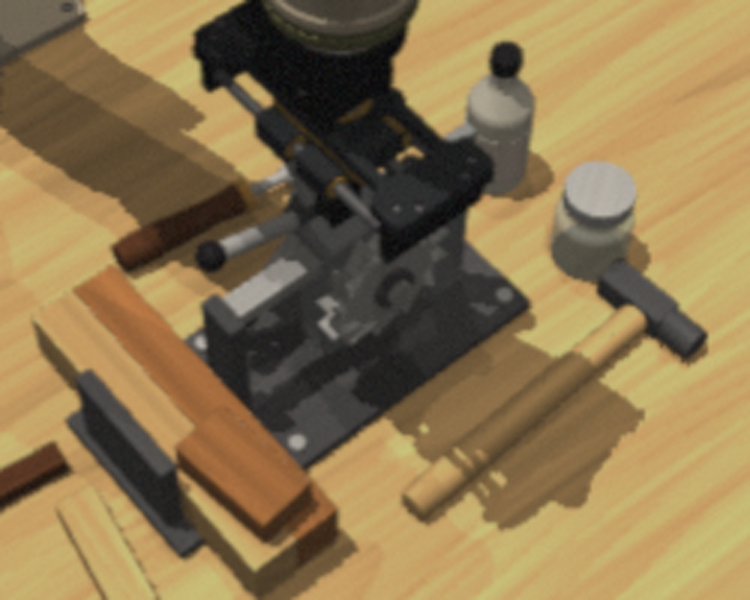

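View pics/wrist1.png

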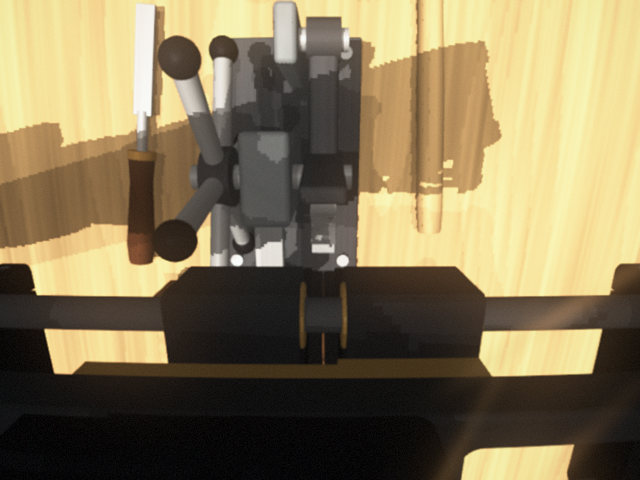

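The wrist view shows the fingers (seam at col 323) lined up with the lip near (322,175). The spoke ball is at (175,240) and the pivot near (322,37). I'll check the lateral fit against my estimate.

Run:
```python
from h import *
np.set_printoptions(precision=1,suppress=True)
for n,p in dict(ball=(-40,-24.6,203.8),b45=(-40,67.2,179),lip=(35,4,236),lipL=(25,0,236),lipR=(45,0,236),piv=(35,78,172)).items(): print(n,proj('wrist',w(*p)))
a=cv2.imread("pics/wrist1.png")[0:300,120:420]
cv2.imwrite("pics/wc1.png",cv2.resize(a,(600,600)))
```

```text
ball [173.2 243.7]
b45 [175.7  62.1]
lip [317.9 197.2]
lipL [293.5 206.9]
lipR [342.4 206.8]
piv [318.8  41.4]
```

View pics/wc1.png

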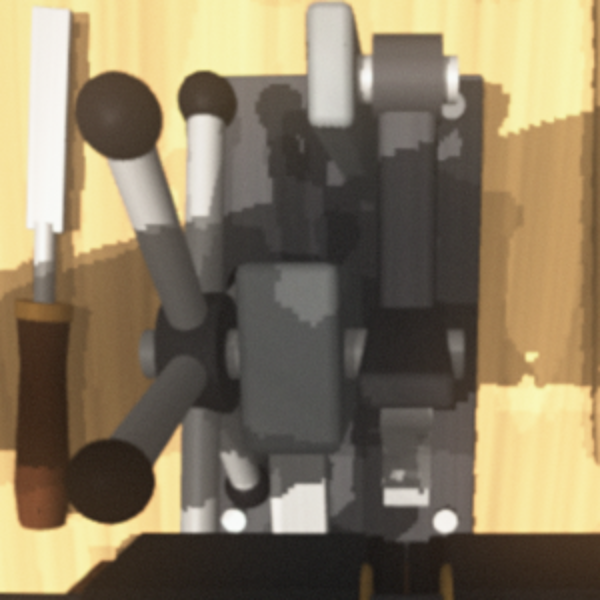

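Run:
```python
from h import *
st()
```

```text
t 2.47 loc [ 36.5 -41.6 225.4] F local [-0.34 -0.48  0.13] w 0.000432181365099909 tooly 2.83 tilt [ 0.001  0.    -1.   ]
```

Request:
drive_tool --pt "0.3 0 -1 0" --pt "0.3 0 -2 0" --pt "0.3 0 -2.8 0" --pt "0.3 0 -3.4 0" --pt "0.1 0 -3.8 0" --pt "-0.2 0 -4.2 0" --pt "-0.5 0 -4.6 0" --pt "-0.5 0 -4.6 0"

```text
time: 3.13
ee_pos: [0.541, 0.103, 0.2505]
eef_rot: [0.488, 0.51, -0.488, 0.513]
ft_force: [1.3, -7.4, 5.7]
width: 0.0005
```

Run:
```python
from h import *
st()
a=r.camera("wrist")[:,:,::-1]
cv2.imwrite("pics/w2.png",a)
```

```text
t 3.13 loc [ 37.4   3.  231.5] F local [ 0.94 -7.48  5.75] w 0.0004879252649522174 tooly 2.73 tilt [ 0.003 -0.003 -1.   ]
```

View pics/w2.png

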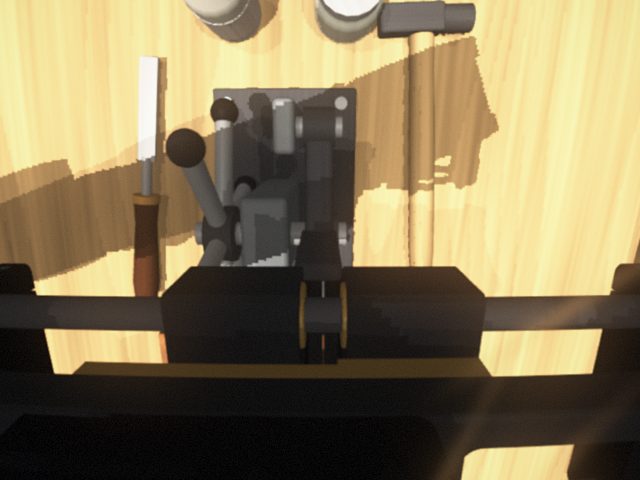

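The wrist view shows the fingers against the lip (near (322,265)), with about 7 N of contact force. I'll continue along the arc.

Request:
drive_tool --pt "-0.4 0 -0.5 0" --pt "-0.8 0 -1.0 0" --pt "-1.2 0 -1.6 0" --pt "-1.6 0 -2.2 0" --pt "-1.9 0 -2.8 0" --pt "-2.2 0 -3.4 0" --pt "-2.5 0 -4.0 0" --pt "-2.5 0 -4.0 0"

```text
time: 3.85
ee_pos: [0.5383, 0.1461, 0.2751]
eef_rot: [0.488, 0.512, -0.486, 0.513]
ft_force: [-0.0, -2.4, 4.3]
width: 0.0004
```

Run:
```python
from h import *
st()
a=r.camera("wrist")[:,:,::-1]
cv2.imwrite("pics/w3.png",a)
```

```text
t 3.85 loc [ 36.9  46.2 256.1] F local [-0.12 -2.41  4.29] w 0.0003865987512169457 tooly 2.94 tilt [ 0.003  0.001 -1.   ]
```

View pics/w3.png

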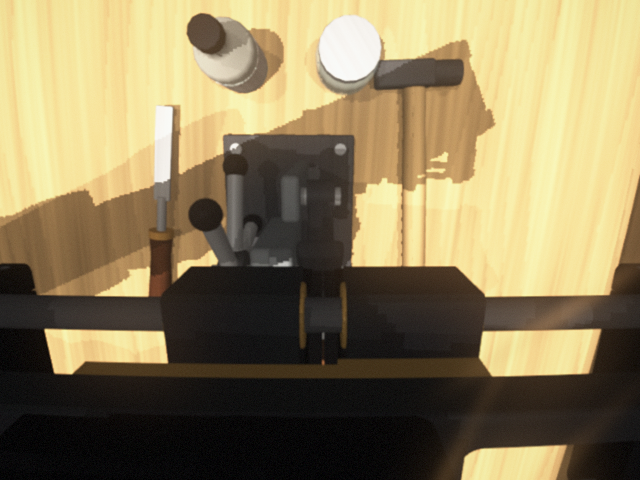

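The pawl is swung up; by geometry it should be near 0.8 rad. I'll back off and go to the −y side of the spoke ball.

Request:
drive_tool --pt "0 0 1 0" --pt "-0.5 0 3 0" --pt "-1.5 -1.5 6 0" --pt "-1.5 -4.5 8.5 0" --pt "-1.5 -7.5 10.3 0" --pt "-1.5 -7.5 10.3 0" --pt "0.5 -7.5 10.3 0" --pt "0.5 -7.5 10.3 0"

```text
time: 4.57
ee_pos: [0.4665, 0.0364, 0.266]
eef_rot: [0.487, 0.513, -0.489, 0.511]
ft_force: [-0.2, -0.6, -1.0]
width: 0.0006
```

Run:
```python
from h import *
np.set_printoptions(precision=1,suppress=True)
for n in ["wrist","scene"]:
    cv2.imwrite(f"pics/{n}4.png",r.camera(n)[:,:,::-1])
a=cv2.imread("pics/scene4.png")[160:360,220:470]
cv2.imwrite("pics/scenec4.png",cv2.resize(a,(750,600),interpolation=cv2.INTER_CUBIC))
st()
for th in (.5,.6,.7,.8,.9,1.): print(th,proj('wrist',w(37,79-74*np.cos(th)+64*np.sin(th),172+74*np.sin(th)+64*np.cos(th))))
print(proj('wrist',w(-40,-24.6,203.8)))
```

```text
t 4.67 loc [-39.3 -58.7 249.1] F local [-0.2  0.1  1.2] w 0.0005717304650372711 tooly 2.84 tilt [-0.  0. -1.]
0.5 [527.2  44.7]
0.6 [533.8  15.4]
0.7 [539.1 -15.3]
0.8 [542.9 -46.4]
0.9 [544.9 -76.8]
1.0 [ 545.1 -105.4]
[321.  202.6]
```

View pics/wrist4.png

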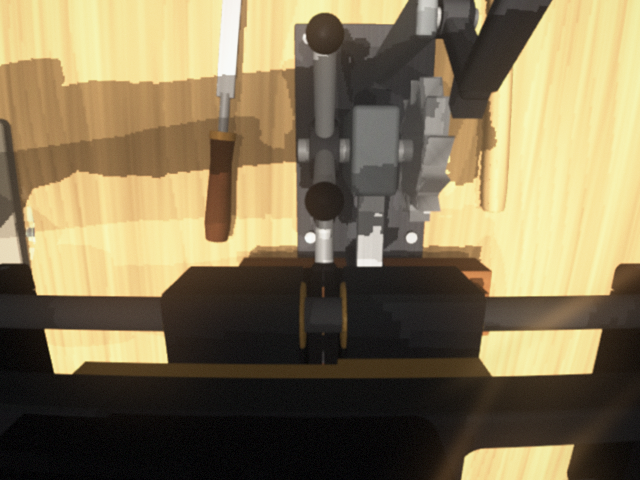

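View pics/scenec4.png

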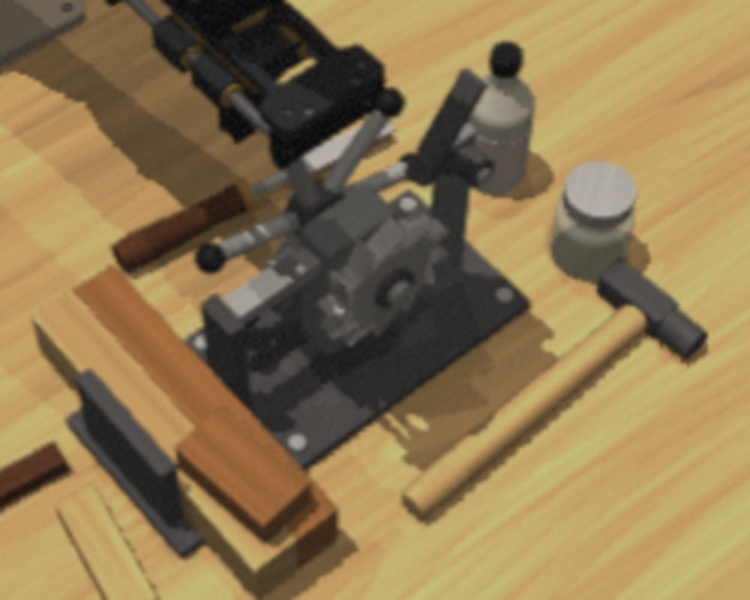

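The pawl stands up clear of the wheel in both views. The wrist view has the spoke ball at (323,201), in line with the fingers at col 323. I'll lower the tip and push part way.

Request:
drive_tool --pt "3 0 0 0" --pt "5.6 0 0 0" --pt "5.6 0 0 0" --pt "5.6 0 -1 0" --pt "5.6 0 -1.7 0" --pt "5.6 0 -2.3 0" --pt "5.6 0 -2.9 0" --pt "5.6 0 -3.5 0" --pt "5.6 0 -4.1 0" --pt "5.6 0 -4.6 0" --pt "5.6 0 -4.9 0" --pt "5.6 0 -4.9 0"

```text
time: 5.67
ee_pos: [0.4655, 0.0877, 0.2126]
eef_rot: [0.487, 0.513, -0.487, 0.512]
ft_force: [0.7, -0.9, 0.6]
width: 0.0007
```

Run:
```python
from h import *
np.set_printoptions(precision=1,suppress=True)
st()
a=r.camera("scene")[:,:,::-1];cv2.imwrite("pics/scene5.png",a)
cv2.imwrite("pics/scenec5.png",cv2.resize(a[160:360,220:470],(750,600),interpolation=cv2.INTER_CUBIC))
cv2.imwrite("pics/w5.png",r.camera("wrist")[:,:,::-1])
st()
c=r.calibration('scene')
for th in (.6,.8,1.): print(th,(proj('scene',w(37,79-74*np.cos(th)+64*np.sin(th),172+74*np.sin(th)+64*np.cos(th)))-[220,160])*3)
# spoke 45deg & lower ball predictions in scene crop vs wheel
for q in (0,.3,.4,.48,.56,.66):
    print(q,[(proj('scene',w(-39,1+95*np.sin(np.radians(b)+q),112+95*np.cos(np.radians(b)+q)))-[220,160])*3 for b in (-75,-15,45)])
```

```text
t 5.67 loc [-38.7  -8.5 193.6] F local [ 0.6 -0.9  0.6] w 0.0006867968948113848 tooly 2.91 tilt [ 0.  0. -1.]
t 5.77 loc [-38.8  -9.1 193.4] F local [ 0.7  0.4 -0. ] w 0.00047996320280531483 tooly 2.87 tilt [-0.  0. -1.]
0.6 [457.1  91.7]
0.8 [480.1  73.6]
1.0 [502.7  59.5]
0 [array([212. , 256.9]), array([286.9, 144.9]), array([390.5, 101.3])]
0.3 [array([223.4, 225.4]), array([319.7, 120.7]), array([407.6, 110.8])]
0.4 [array([229.3, 214.2]), array([330.6, 114.5]), array([411.4, 115.9])]
0.48 [array([234.7, 205.2]), array([339.1, 110.4]), array([413.7, 120.7])]
0.56 [array([240.7, 196.2]), array([347.5, 106.9]), array([415.4, 125.9])]
0.66 [array([248.9, 185. ]), array([357.5, 103.5]), array([416.6, 133.1])]
```

View pics/scenec5.png

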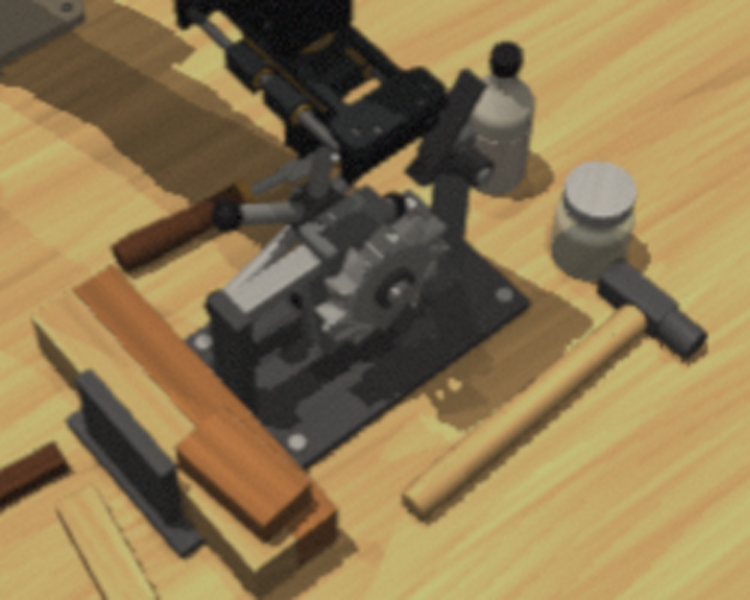

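View pics/w5.png

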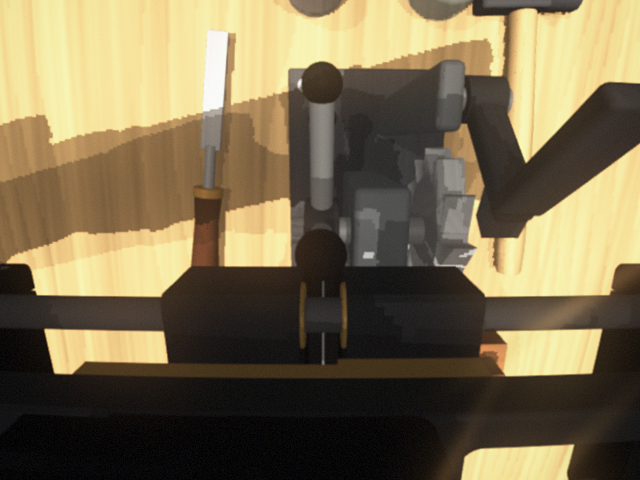

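The lip top at (473,75) puts the pawl at about 0.77 rad. The lower ball at (228,213) puts the wheel at about 0.39. It needs roughly 9 mm more.

Request:
drive_tool --pt "0 0 -0.3 0" --pt "0 0 -0.6 0" --pt "0 0 -0.9 0" --pt "0 0 -0.9 0" --pt "0 0 -0.9 0"

```text
time: 6.18
ee_pos: [0.465, 0.0959, 0.2124]
eef_rot: [0.487, 0.512, -0.487, 0.512]
ft_force: [-0.3, -0.7, -0.8]
width: 0.0006
```

Request:
drive_tool --pt "0 0 1 0" --pt "0 0 2.5 0" --pt "-3 0 3 0" --pt "-6.5 0 3 0" --pt "-6.5 0 3 0"

```text
time: 6.6
ee_pos: [0.469, 0.0654, 0.2833]
eef_rot: [0.49, 0.51, -0.486, 0.514]
ft_force: [1.2, 0.0, 0.4]
width: -0.0001
```

Run:
```python
from h import *
np.set_printoptions(precision=1,suppress=True)
a=r.camera("scene")[:,:,::-1]
cv2.imwrite("pics/scenec6.png",cv2.resize(a[160:360,220:470],(750,600),interpolation=cv2.INTER_CUBIC))
cal=r.calibration('wrist');cv2.imwrite("pics/w6.png",r.camera("wrist")[:,:,::-1])
st()
for q in (.4,.44,.48,.52,.56):
    print(q,[proj('wrist',w(-39,1+95*np.sin(np.radians(b)+q),112+95*np.cos(np.radians(b)+q)),cal) for b in (-15,45)])
```

```text
t 6.7 loc [-37.9 -30.9 259.8] F local [ 0.4 -0.3 -1. ] w 0.0002021747449517283 tooly 2.81 tilt [ 0. -0. -1.]
0.4 [array([318. , 181.2]), array([318. ,  63.2])]
0.44 [array([317.9, 174.5]), array([318. ,  62.1])]
0.48 [array([317.9, 167.9]), array([318.1,  61.4])]
0.52 [array([317.9, 161.4]), array([318.1,  60.8])]
0.56 [array([317.9, 154.9]), array([318.1,  60.5])]
```

View pics/scenec6.png

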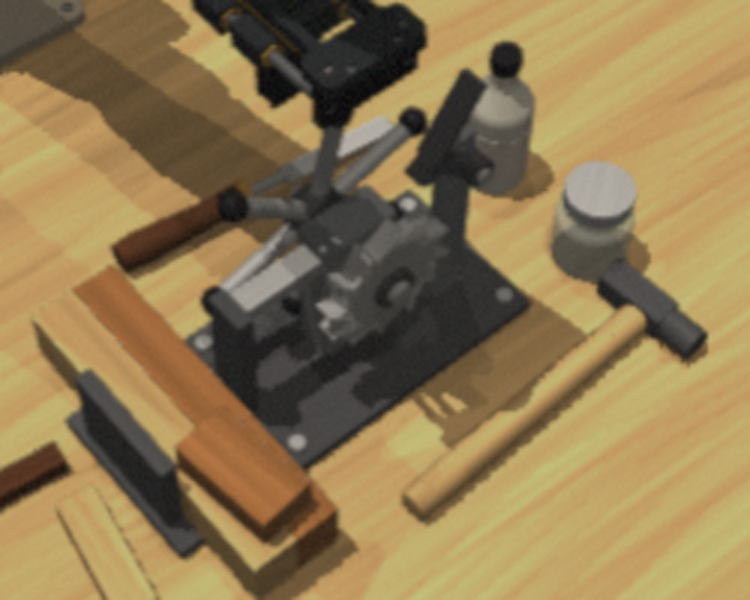

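View pics/w6.png

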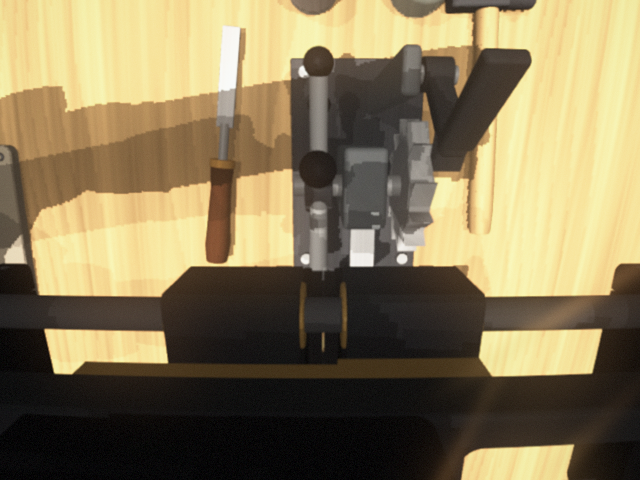

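The top ball at (318,168.5) puts the wheel at 0.477 rad, and the pawl is still up. Next I go over the top to the +y side of the lip.

Request:
drive_tool --pt "-4 0 0 0" --pt "-5 2 -2 0" --pt "-5 4 -5 0" --pt "-5 6 -8 0" --pt "-5 7.6 -11 0" --pt "-5 7.6 -14.3 0" --pt "-5 7.6 -14.3 0" --pt "-5 7.6 -14.3 0" --pt "-2 7.6 -14.3 0" --pt "1 7.6 -14.3 0" --pt "3.5 7.6 -14.3 0" --pt "3.5 7.6 -14.3 0" --pt "3.5 7.6 -14.3 0"

```text
time: 7.78
ee_pos: [0.5352, 0.2107, 0.2418]
eef_rot: [0.487, 0.512, -0.489, 0.512]
ft_force: [-0.1, 0.4, 1.3]
width: 0.0007
```

Run:
```python
from h import *
np.set_printoptions(precision=1,suppress=True)
a=r.camera("scene")[:,:,::-1]
cv2.imwrite("pics/scenec7.png",cv2.resize(a[130:330,220:470],(750,600),interpolation=cv2.INTER_CUBIC))
st()
```

```text
t 7.83 loc [ 37.7 111.6 224.4] F local [0.6 0.2 1.1] w 0.000609394449935124 tooly 2.79 tilt [ 0. -0. -1.]
```

View pics/scenec7.png

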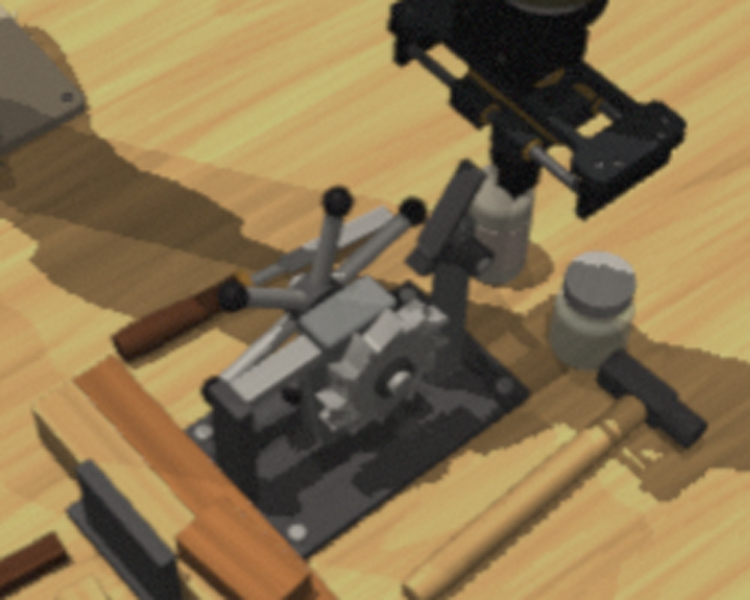

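The finger is on the +y side, behind the lip at (470,170). I'll push it back down.

Request:
drive_tool --pt "0.4 0 1.5 0" --pt "0.4 0 2.7 0" --pt "0.4 0 3.3 0" --pt "0.4 0 3.9 0" --pt "0.4 0 4.5 0" --pt "0.4 0 5.1 0" --pt "0.4 0 5.7 0" --pt "0.4 0 6.3 0" --pt "0.4 0 6.9 0" --pt "0.4 0 7.5 0" --pt "0.4 0 7.9 0" --pt "0.4 0 7.9 0"

```text
time: 8.83
ee_pos: [0.5396, 0.1322, 0.2384]
eef_rot: [0.488, 0.512, -0.488, 0.512]
ft_force: [0.3, 0.1, 0.5]
width: 0.0005
```

Run:
```python
from h import *
a=r.camera("scene")[:,:,::-1]
cv2.imwrite("pics/scenec8.png",cv2.resize(a[130:330,220:470],(750,600),interpolation=cv2.INTER_CUBIC))
st()
```

```text
t 8.88 loc [ 37.4  32.7 219.6] F local [ 0.37 -0.69 -0.09] w 0.00036961308191808795 tooly 2.79 tilt [ 0.    -0.001 -1.   ]
```

View pics/scenec8.png

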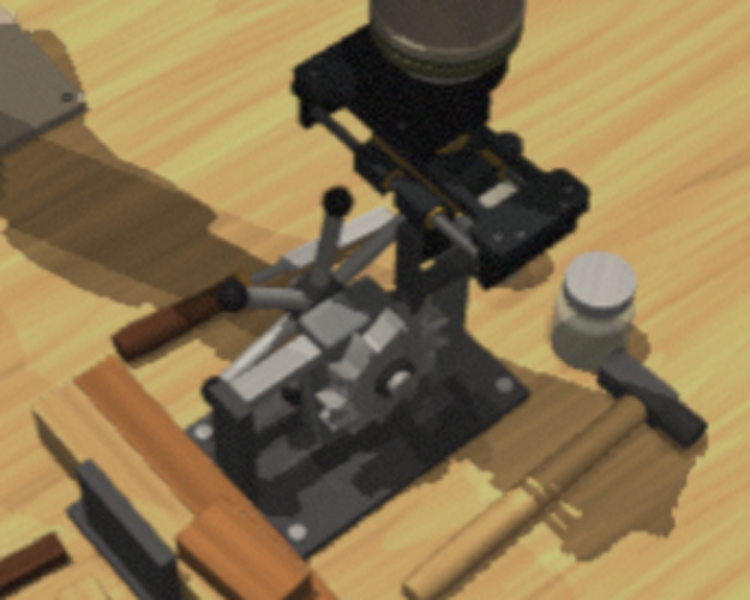

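Request:
drive_tool --pt "0 0 0.3 0" --pt "0 0 0.6 0" --pt "0 0 0.9 0" --pt "0 0 1.2 0" --pt "0 0 1.4 0" --pt "0 0 1.4 0"

```text
time: 9.38
ee_pos: [0.5396, 0.1215, 0.2385]
eef_rot: [0.488, 0.514, -0.486, 0.512]
ft_force: [0.1, 7.5, -3.0]
width: 0.0006
```

Run:
```python
from h import *
st()
```

```text
t 9.38 loc [ 37.   21.5 219.5] F local [ 0.48  7.53 -2.99] w 0.0005663452701109003 tooly 2.97 tilt [-0.     0.003 -1.   ]
```

Request:
drive_tool --pt "0 0 0.2 0" --pt "0 0 0.4 0" --pt "0 0 0.4 0" --pt "0 0 0.4 0"

```text
time: 9.72
ee_pos: [0.5395, 0.1209, 0.2385]
eef_rot: [0.488, 0.515, -0.484, 0.512]
ft_force: [1.1, 17.9, -6.6]
width: 0.0005
```

Run:
```python
from h import *
st()
```

```text
t 9.72 loc [ 36.8  21.  219.5] F local [ 1.98 17.85 -6.63] w 0.00045181050115344304 tooly 3.16 tilt [ 0.     0.007 -1.   ]
```

The finger stopped hard at y = 21 with 18 N. A nose resting on a tooth tip would have stopped it near y = 32, so the pawl is probably seated. I'll back off, lift and look.

Request:
drive_tool --pt "0 0 -1 0" --pt "0 0 -2.5 0" --pt "-3 0 -3 0" --pt "-6 0 -3 0" --pt "-9 -3 0 0" --pt "-9 -7 4 0" --pt "-9 -10 8 0" --pt "-9 -10 12 0" --pt "-9 -10 14 0" --pt "-9 -10 14 0" --pt "-9 -10 14 0"

```text
time: 10.63
ee_pos: [0.4469, -0.0328, 0.3288]
eef_rot: [0.489, 0.51, -0.489, 0.511]
ft_force: [-0.2, 0.5, 0.2]
width: 0.0003
```

Run:
```python
from h import *
np.set_printoptions(precision=1,suppress=True)
a=r.camera("scene")[:,:,::-1]
cv2.imwrite("pics/scenec9.png",cv2.resize(a[160:360,220:470],(750,600),interpolation=cv2.INTER_CUBIC))
cal=r.calibration('wrist');cv2.imwrite("pics/w9.png",r.camera("wrist")[:,:,::-1])
cal=r.calibration('wrist')
st()
for q in (.4,.44,.48,.52,.56): print(q,[(proj('scene',w(-39,1+95*np.sin(np.radians(b)+q),112+95*np.cos(np.radians(b)+q)))-[220,160])*3 for b in (-75,-15,45)], proj('wrist',w(-39,1+95*np.sin(np.radians(-15)+q),112+95*np.cos(np.radians(-15)+q)),cal))
for th in (0,.06,.1,.2): print(th,proj('wrist',w(37,79-74*np.cos(th)+64*np.sin(th),172+74*np.sin(th)+64*np.cos(th)),cal),(proj('scene',w(37,79-74*np.cos(th)+64*np.sin(th),172+74*np.sin(th)+64*np.cos(th)))-[220,160])*3)
```

```text
t 10.73 loc [ -62.7 -124.1  309.8] F local [ 0.   0.1 -0.8] w 0.00012090732032643987 tooly 2.85 tilt [ 0. -0. -1.]
0.4 [array([229.3, 214.2]), array([330.6, 114.5]), array([411.4, 115.9])] [358.2  30.5]
0.44 [array([231.9, 209.7]), array([334.9, 112.4]), array([412.6, 118.2])] [358.2  24.6]
0.48 [array([234.7, 205.2]), array([339.1, 110.4]), array([413.7, 120.7])] [358.2  18.9]
0.52 [array([237.6, 200.7]), array([343.3, 108.5]), array([414.6, 123.2])] [358.1  13.3]
0.56 [array([240.7, 196.2]), array([347.5, 106.9]), array([415.4, 125.9])] [358.1   7.8]
0 [491.6  35.1] [396.7 161.5]
0.06 [495.3  25.8] [401.6 154. ]
0.1 [497.8  19.2] [405.1 149.1]
0.2 [504.    1.3] [414.3 136.8]
```

View pics/scenec9.png

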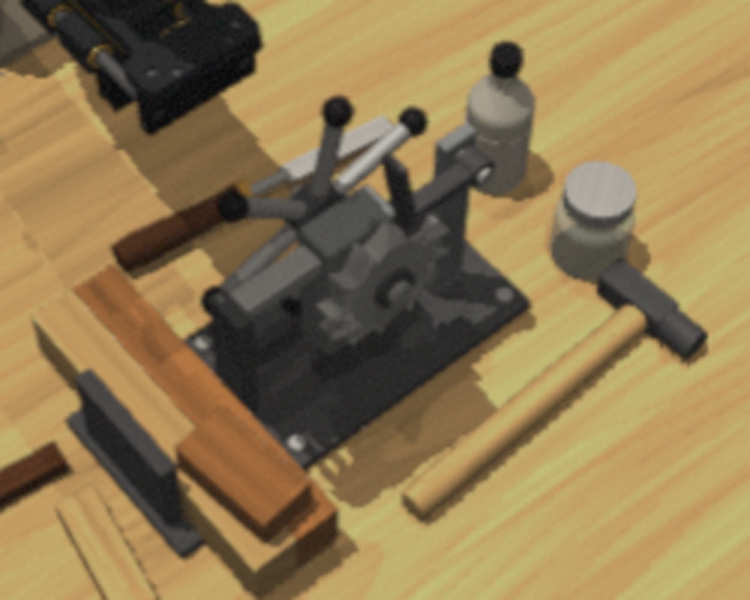

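View pics/w9.png

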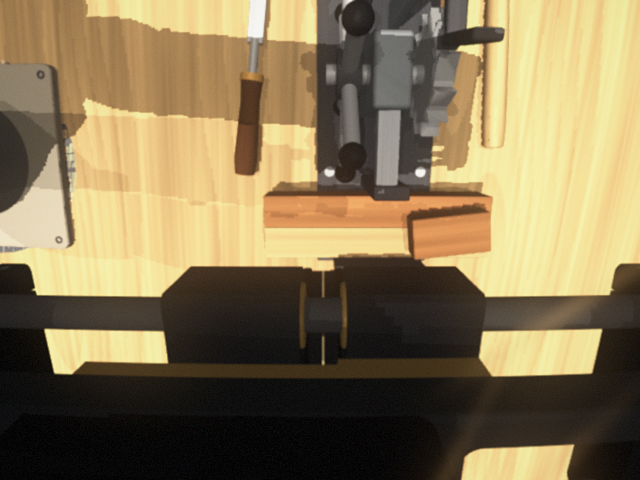

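The pawl lies across as at the start, with the lip at about (397,160) and the top ball at (337,110). I'll compare the lip's position with the first picture precisely, since 0.06 rad is about 3 raw px.

Run:
```python
from h import *
a=cv2.imread("pics/scene0.png"); b=r.camera("scene")[:,:,::-1].copy(); cv2.imwrite("pics/scene10.png",b)
for nm,(x0,x1,y0,y1) in dict(liptop=(344,360,208,226),lip_arm=(344,384,208,236)).items():
    t=cv2.GaussianBlur(cv2.cvtColor(a,6),(0,0),.7)[y0:y1,x0:x1]; s=cv2.GaussianBlur(cv2.cvtColor(b,6),(0,0),.7)[y0-8:y1+8,x0-8:x1+8]
    m=cv2.matchTemplate(s,t,cv2.TM_CCOEFF_NORMED); _,v,_,l=cv2.minMaxLoc(m); print(nm,v,l[0]-8,l[1]-8)
f=lambda i:cv2.resize(i[200:240,335:390],(440,320)[:2],interpolation=cv2.INTER_CUBIC)
cv2.imwrite("pics/cmp.png",np.vstack([f(a),f(b)])[:600])
```

```text
liptop 0.5698956847190857 -1 -1
lip_arm 0.7619194388389587 0 0
```

View pics/cmp.png

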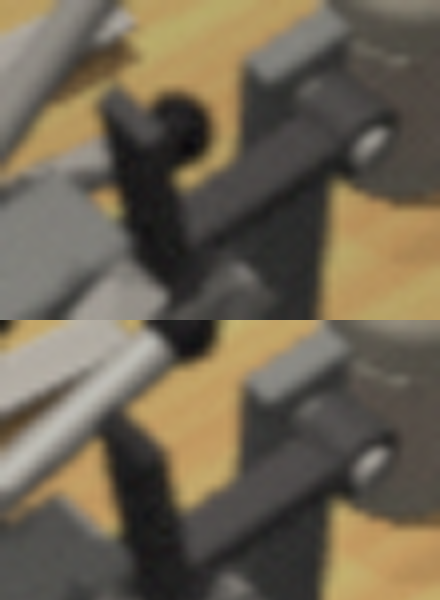

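The lip shift is about 0.6 px, or roughly 0.02 rad, but a spoke partly hides the lip. I'll get a closer check by repeating the early wrist-camera pose.

Request:
drive_tool --pt "0 3 -2 0" --pt "0 6 -4 0" --pt "0 8 -6 0" --pt "0 9.9 -8.2 0" --pt "0 9.9 -8.2 0" --pt "3 9.9 -8.2 0" --pt "6 9.9 -8.2 0" --pt "8.4 9.9 -8.2 0" --pt "8.4 9.9 -8.2 0" --pt "8.4 9.9 -8.2 0" --pt "8.4 9.9 -8.2 0"

```text
time: 11.7
ee_pos: [0.5428, 0.0583, 0.2462]
eef_rot: [0.488, 0.512, -0.487, 0.513]
ft_force: [0.1, -0.9, 0.3]
width: 0.0005
```

Run:
```python
from h import *
np.set_printoptions(precision=1,suppress=True)
st()
c=r.calibration('wrist'); b=r.camera("wrist")[:,:,::-1]; cv2.imwrite("pics/w11.png",b)
st()
for p in [(35,78,172),(37,4,236),(37,8,236)]: print(proj('wrist',w(*p),c))
a=cv2.imread("pics/wrist1.png")
f=lambda i:cv2.resize(i[0:270,250:380],None,fx=2.2,fy=2.2,interpolation=cv2.INTER_CUBIC)
cv2.imwrite("pics/cmp2.png",np.hstack([f(a),f(b)]))
```

```text
t 11.7 loc [ 36.9 -41.7 227.2] F local [ 0.1 -0.9  0.2] w 0.0004954799139111132 tooly 2.91 tilt [ 0.  0. -1.]
t 11.75 loc [ 37.1 -41.8 227.5] F local [-0.1 -0.9  0.8] w 0.000291308597965017 tooly 2.89 tilt [ 0.  0. -1.]
[318.2  42.1]
[322.  196.3]
[322.  186.6]
```

View pics/cmp2.png

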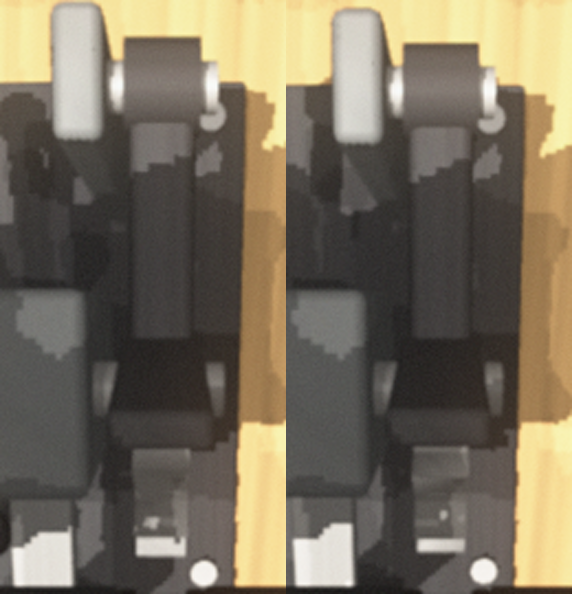

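The lip sits within about 1 px of its seated position, once camera shift is allowed for, so the pawl is under 0.01 rad. In the scene view the balls at (337,110) and (233,205) put the wheel at 0.46–0.48. I'll retreat and hand in.

Request:
drive_tool --pt "-2 0 1 0" --pt "-5 0 2 0" --pt "-8 0 4 0" --pt "-10 0 7 0" --pt "-10 0 10 0" --pt "-10 0 13 0" --pt "-10 0 13 0" --pt "-10 0 13 0" --pt "-10 0 13 0"

```text
time: 12.5
ee_pos: [0.5489, -0.0716, 0.3458]
eef_rot: [0.488, 0.512, -0.487, 0.513]
ft_force: [0.1, 0.7, -0.3]
width: 0.0004
```

Run:
```python
from h import *
st()
cv2.imwrite("pics/top12.png",r.camera("top")[:,:,::-1]);cv2.imwrite("pics/w12.png",r.camera("wrist")[:,:,::-1])
r.close_job()
```

```text
t 12.5 loc [  36.5 -171.8  326.8] F local [ 0.18  0.73 -0.29] w 0.000356930825286118 tooly 2.87 tilt [ 0.002  0.    -1.   ]
the job is handed in; nothing more can be done
```

View pics/w12.png

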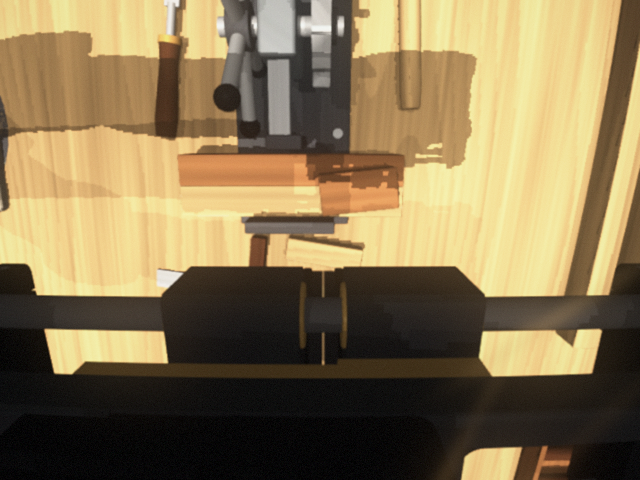

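The clamp is eased by one notch and the job is handed in at about 12.6 s of the 58 s allowed; I have no verdict back. Using only the closed fingertips, I:
1. pushed the pawl up to about 0.77 rad by its lip;
2. pushed the top spoke to +y until the wheel stood about one notch back;
3. pushed the lip back until the pawl hit a firm stop at about 18 N, then took the hand away.

**Wheel:** it stands at about 0.46–0.48 rad, read from the spoke balls in the scene view after the pawl was seated, and 0.477 in the wrist view before that.

**Pawl:** in a repeated wrist view the lip sits within about 1 px of its starting place, which is under 0.01 rad. The scene view suggested about 0.02 rad, with the lip partly hidden by a spoke. The finger stopped about 2 mm short of where I predicted, which is within the error of my clamp measurement. All of these are under the 0.06 limit.

**Bystanders and hand:** no bystander looked moved in the pictures I viewed, judged by eye and not measured. At hand-in the hand was well clear of the clamp and the force reading was within noise.

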